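Offer a hinged flap up to its jamb and hold the knuckle bores in line

ROBOT

A 6-joint arm with a two-finger parallel gripper is mounted at the origin on the work surface. World frame = base frame: x ahead of the robot, y to its left, z up, the work surface at z = 0. Lengths are in m, angles in rad, forces in N, time in s.
With the tool pointing down it reaches from about 0.25 to 0.725 m from the base axis. Payload 4 kg.
Tool frame: the origin (TCP) lies on the centre line of the jaws, within the pads' length; the fingertips stand ahead of it and the grasp point (between the pads) lies 11 mm behind it (bot.tip_extent is the z of the fingertips in the tool frame, in m); z points along the fingers, y is the direction in which the jaws open and shut (so a half turn about z gives the same grasp; the last joint's range is limited). The gripper opens to 85 mm and grips with 20 to 120 N. Pads are 22 mm wide; open, the fingers measure 114 mm over their backs; the gripper's body (76 mm by 85 mm) begins 54 mm behind the grasp point. The pads swing forward as they close: fully open they stand 13 mm farther back than shut.
Start: joints at [-1.229, 0.241, 0.005, 1.335, 0, 1.571], TCP at [0.168, -0.471, 0.239] pointing down, gripper open.
Joint ranges: [-2.72, 2.72], [-1.05, 1.87], [-1.09, 1.28], [-1.99, 2.15], [-1.42, 1.44], [-3.14, 3.14]. Speed limits (rad/s): [2.79, 2.79, 3.14, 3.14, 3.14, 3.14].

INTERFACE

Orientations are given as a unit quaternion [x, y, z, w].
In Python, from workcell import bot gives the robot as it stands.
- The arm moves only by the shell command python3 -m jog 'ROWS'. ROWS is JSON, a list that holds one entry, the list of rows, each a list of 7 numbers: the shift along the world's x, y, z in m, then the turn, a rotation vector about the world's x, y, z in degrees, then the closure in counts, from 0 (fully open) to 255 (shut). In form: [[[tx, ty, tz, ax, ay, az, fingers], ...]]. A call has 1 to 10 rows; each row is the pose to reach, as a shift and turn from the pose commanded when the call began; what a row does not reach only later rows make up. A row lasts 1/12 s, in which the tool goes at most 41.7 mm and 7.16 degrees, less where a joint would pass 70% of its speed; a pose out of reach is approached as far as the arm can. A call with a gripper value outside its range is refused whole. The fingers move at their own pace and stop on an object; the grip force is fixed at half the most. Time passes only in rows, so rows that repeat a pose let the fingers close. It gives the time, the measured TCP pose, the force and the opening at its end, in the units of the state.
- bot.get_obs(): the state, without advancing time (a new reading comes with each control period).
- bot.camera(name): name is "scene" or "top"; returns the picture (420x560x3 uint8, blue, green, red); there is no depth.
- bot.camera_model(name): a dict with "K" (3x3 intrinsics, pixels), "T" (4x4, takes a point from camera to world coordinates). Camera axes: x right, y down, z forward; pixel columns grow to the right and rows downward; lengths in m; the calibration is good to about 2 mm. A picture is of the moment at which its call begins. camera_model takes no time and is no camera call.
- bot.job_done(): hands the job in, once; it reports no verdict.
The state is a dict: "clock": time; "joint_pos": joint angles; "joint_vel": joint speeds; "tau": joint torques, N m; "eef_pos": TCP position; "tool_rot": TCP orientation; "ft_force": force on the tool from outside, world axes, zero at the start; "ft_torque": the same for the moment, N m; "grip_width": finger opening in m.
Only numpy, scipy, OpenCV 4.12 (cv2) and the standard library are available. Lean on these libraries where they do the work, as an engineer would, in place of code of your own. Each camera call takes 0.05 s, during which the arm holds its last target. There are 200 camera calls.

TASK

Two jamb blocks wait on the table, and the hinge pin (a thin dark steel rod with a bent end) has been laid beside the one whose flap is to be hung now; a small tin stands beside the other. Lift the pear-wood flap straight up out of its rack, bring its single knuckle down from above into the gap between the two knuckles of the block with the pin, and line up the bores so that the pin could be pushed straight through all three. Finish while still holding the flap there, steady, carried by the gripper alone and not resting on the block, and leave the pin, the tins, the printing block and the brass corner where they are.

Things in the scene. Friction and masses are not known exactly. Their poses are not given: they have to be found in the camera images.
- flap_mid (a point): Centre of the wooden part of the loose flap: an upright pear-wood board 16 (x) x 110 (y) x 56 mm (z), 0.2 to 0.3 kg, to be gripped across its 16 mm at mid-length, near the top edge, which is 28 mm above this point. Two-fold symmetric: it may be turned half round. It starts upright in the rack with this point 62 mm above the table.
- flap_bore (a point): Centre of the flap's only knuckle, a brass tube 24 mm long along y, 20 mm outside, 10 mm bore, under the middle of the board: 44 mm straight below flap_mid, 16 mm below the board's lower edge. The bore runs along y. With the bores in line the board's lower edge clears the block's knuckles by 6 mm, the knuckle's underside clears the brass by 6 mm, and there is 3.5 mm free at each end of the knuckle.
- flap: The whole loose flap (board and knuckle). Origin at the lowest point of the knuckle, 10 mm below flap_bore and 54 mm below flap_mid; same axes.
- rack: Fixed dark wooden rack, 60 (x) x 116 (y) mm, that the flap starts in. Only the outer ends of the board (beyond 38 mm from its middle) stand in slots: 20 mm wide, floor 34 mm and cheeks' top 52 mm above the table; the middle 76 mm is open down to a 4 mm base. The flap lifts straight up out of it by 18 mm or more (44 mm to bring the knuckle clear of everything). Origin: centre of the underside; the slots run along y.
- jamb_a: Fixed pear-wood jamb block, 56 (x) x 120 (y) x 40 mm high, with a 3 mm brass hinge leaf screwed on top that carries two raised brass knuckles (tubes along the block's y axis, 20 mm outside, 10 mm bore, each 22 mm long, highest point 69 mm above the table) with a 31 mm gap between them. Origin: centre of the underside, on the table; z up. One of two alike.
- jamb_a_bore (a point): Point on the bore axis of jamb_a, mid-way between its two knuckles, 59 mm above the table and 16 mm above the brass under it. The bore runs along this point's y axis; z is up.
- jamb_b: Fixed pear-wood jamb block, 56 (x) x 120 (y) x 40 mm high, with a 3 mm brass hinge leaf screwed on top that carries two raised brass knuckles (tubes along the block's y axis, 20 mm outside, 10 mm bore, each 22 mm long, highest point 69 mm above the table) with a 31 mm gap between them. Origin: centre of the underside, on the table; z up. The other of two alike.
- jamb_b_bore (a point): Point on the bore axis of jamb_b, mid-way between its two knuckles, 59 mm above the table and 16 mm above the brass under it. The bore runs along this point's y axis; z is up.
- pin_mid (a point): Middle of the hinge pin, a 6 mm dark steel rod 90 mm long with an 18 mm bent end, lying loose on the table about 85 to 95 mm from the centre of one of the jamb blocks, on the robot's side of it. That block is the one to use. The pin stays where it is.
- small_tin: Small screw-top tin, 38 mm across, 34 mm high, standing in the like place beside the other jamb block. Leave alone. Origin: centre of the underside.
- tin: Screw-top tin canister, 67 mm across, 75 mm high, beyond the work. Leave alone. Origin: centre of the underside.
- print_block: Pear-wood printing block lying flat, 90 x 120 x 22 mm. Leave alone. Origin: centre of the underside.
- corner: Brass L-shaped registration corner lying flat, 60 x 60 x 14 mm. Leave alone. Origin: centre of the underside's bounding square.
Not all that is in view belongs to the job. Of the things shaped like the part that bears pin_mid, the dark steel one is meant.

How it is judged:
On the way:
1. the flap has been lifted out of the rack (height (world z) of flap_bore above 0.075 m and contact force between flap and rack below 0.1 N and contact force between flap and the fingers above 2 N), for 0.1 s.
At the end, for the whole second after the job is handed in: Flap held still in the fingers (over 2 N) with its knuckle in the gap of the block within 130 mm of the pin: bore centre within 3 mm of the block's axis across and in height, 4 mm along it, axes within 0.07 rad, contact force on the block under 1.5 N, flap under 20 mm/s and 0.1 rad/s (((horizontal distance between pin_mid and jamb_a below 0.13 m and x of flap_bore in the frame of jamb_a_bore between -0.003 and 0.003 m and y of flap_bore in the frame of jamb_a_bore between -0.004 and 0.004 m and z of flap_bore in the frame of jamb_a_bore between -0.003 and 0.003 m and angle between the y axis of flap_bore and the y axis of jamb_a_bore, either way round below 0.07 rad and contact force between flap and jamb_a below 1.5 N) or (horizontal distance between pin_mid and jamb_b below 0.13 m and x of flap_bore in the frame of jamb_b_bore between -0.003 and 0.003 m and y of flap_bore in the frame of jamb_b_bore between -0.004 and 0.004 m and z of flap_bore in the frame of jamb_b_bore between -0.003 and 0.003 m and angle between the y axis of flap_bore and the y axis of jamb_b_bore, either way round below 0.07 rad and contact force between flap and jamb_b below 1.5 N)) and contact force between flap and the fingers above 2 N and linear speed of flap below 0.02 m/s and angular speed of flap below 0.1 rad/s); the arm keeps its last pose, push and grip.
It fails at once if the pin was moved more than 15 mm (distance of pin_mid from where it was at the start of the episode above 0.015 m).
It fails at once if the small tin was moved more than 15 mm (distance of small_tin from where it was at the start of the episode above 0.015 m).
It fails at once if the tin canister was moved more than 15 mm (distance of tin from where it was at the start of the episode above 0.015 m).
It fails at once if the printing block was moved more than 15 mm (distance of print_block from where it was at the start of the episode above 0.015 m).
It fails at once if the brass corner was moved more than 15 mm (distance of corner from where it was at the start of the episode above 0.015 m).
It also fails if it takes over 35 s, if anything falls off the work surface, if the arm or the gripper's body presses on something with over 40 N, if the wrist force passes 120 N, or if a joint passes its speed limit or range.

## Working session

There is one attempt and no reset: what is moved stays moved. The work goes in short steps, Python scripts to look and compute and a shell command to move; the robot and the scene stay as the last step left them, time stands still between calls to the robot, and variables do not carry over. Pictures are saved under pics/ and viewed, about 8 in all and at most 12, crops included, and the job is handed in when it is done.

```bash
mkdir -p pics; ls; python3 - <<'E'
from workcell import bot
import cv2,numpy as np
for n in("scene","top"):
    cv2.imwrite(f"pics/{n}0.png",bot.camera(n)); m=bot.camera_model(n); print(n,np.round(m["K"],1).tolist(),np.round(m["T"],4).tolist())
o=bot.get_obs();print({k:np.round(v,4).tolist() for k,v in o.items()},bot.tip_extent)
E
```

```text
pics
scene [[466.5, 0.0, 277.1], [0.0, 466.5, 211.5], [0.0, 0.0, 1.0]] [[-0.5743, 0.6975, -0.4286, 1.042], [0.8187, 0.4917, -0.2967, 0.4154], [0.0038, -0.5212, -0.8534, 1.0901], [0.0, 0.0, 0.0, 1.0]]
top [[416.8, 0.0, 273.2], [0.0, 416.8, 206.6], [0.0, 0.0, 1.0]] [[-0.029, -0.9801, 0.1963, 0.3608], [-0.9995, 0.0311, 0.0074, 0.0624], [-0.0133, -0.1959, -0.9805, 0.9647], [0.0, 0.0, 0.0, 1.0]]
{'clock': 0.1, 'joint_pos': [-1.229, 0.2414, 0.0039, 1.3352, -0.0, 1.5708], 'joint_vel': [-0.0014, -0.0009, -0.0002, -0.0003, -0.0016, -0.0005], 'tau': [-0.0004, -37.3138, 25.3009, 0.0109, -0.0, 0.0], 'eef_pos': [0.1674, -0.4706, 0.2385], 'tool_rot': [0.9854, 0.1701, -0.0002, -0.0009], 'ft_force': [0.0912, -0.1445, -1.4548], 'ft_torque': [-0.0098, -0.0368, 0.0151], 'grip_width': 0.0855} 0.008
```

View pics/scene0.png

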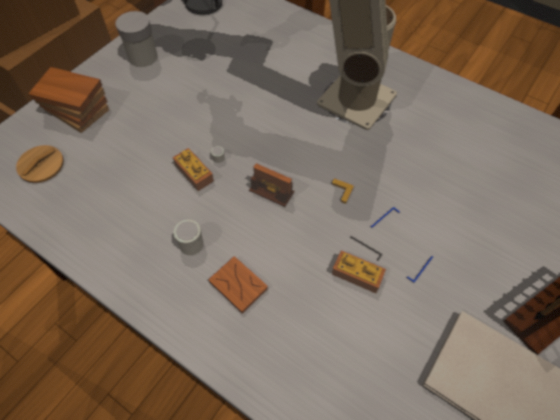

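View pics/top0.png

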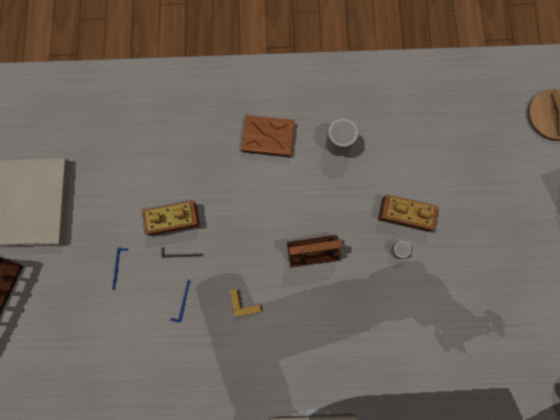

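The scene view shows the rack with the flap at (272,183), the target jamb with the dark pin at (358,270)/(366,247), and the other jamb at (192,168) with the small tin. In the top view the target jamb is at (171,217), the pin at (182,254), the rack at (315,250), and the blue rods are decoys. Next I'll look at enlarged crops.

```bash
python3 - <<'E'
import cv2,numpy as np
t=cv2.imread("pics/top0.png");s=cv2.imread("pics/scene0.png")
def c(im,x,y,w=66,h=50):
    r=cv2.resize(im[y:y+h,x:x+w],None,fx=6,fy=6,interpolation=cv2.INTER_CUBIC)
    for i in range(0,w,10): cv2.putText(r,str(x+i),(i*6,8),0,.3,(255,255,255)); cv2.line(r,(i*6,10),(i*6,14),(255,255,255))
    for i in range(0,h,10): cv2.putText(r,str(y+i),(0,i*6+4),0,.3,(255,255,255))
    return cv2.convertScaleAbs(r,alpha=1.5)
cv2.imwrite("pics/c0.png",np.vstack([np.hstack([c(t,138,192),c(t,282,226)]),np.hstack([c(s,326,242),c(s,240,158)])]))
E
```

```text
(no output)
```

View pics/c0.png

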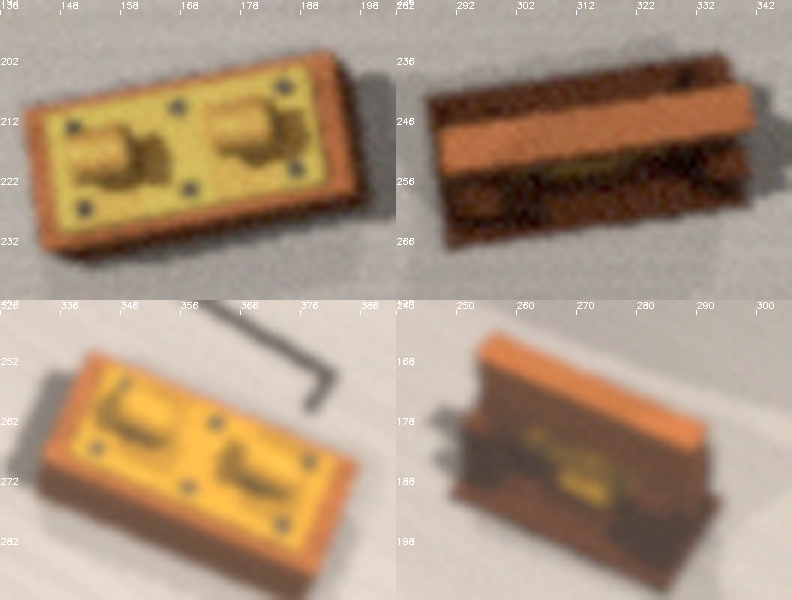

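The crops show the jamb's orange top with its brass leaf and knuckles (top view, corners about (143,209), (193,201), (198,224), (147,233)) and the bright flap top edge (top view from (289,250) to (341,243)). Both should mask cleanly by brightness and saturation. I'll measure them in both views.

```bash
cat > h.py <<'E'
from workcell import bot
import cv2,numpy as np
def plane(n,uv,z):
    m=bot.camera_model(n);K=np.array(m["K"]);T=np.array(m["T"])
    d=np.c_[np.atleast_2d(uv),np.ones(len(np.atleast_2d(uv)))]@np.linalg.inv(K).T@T[:3,:3].T
    c=T[:3,3];return (c+d*((z-c[2])/d[:,2])[:,None])[:,:2]
def rect(n,im,box,z,lo,hi,S=8):
    x,y,w,h=box;r=cv2.resize(im[y:y+h,x:x+w],None,fx=S,fy=S,interpolation=cv2.INTER_CUBIC)
    m=cv2.inRange(cv2.cvtColor(r,cv2.COLOR_BGR2HSV),lo,hi)
    m=cv2.morphologyEx(m,cv2.MORPH_CLOSE,np.ones((9,9)));m=cv2.morphologyEx(m,cv2.MORPH_OPEN,np.ones((17,17)))
    cs=cv2.findContours(m,cv2.RETR_EXTERNAL,cv2.CHAIN_APPROX_NONE)[0];k=max(cs,key=cv2.contourArea)
    k=cv2.convexHull(k)[:,0].astype(float)
    p=plane(n,(k+.5)/S-.5+[x,y],z)
    (c,s,a)=cv2.minAreaRect((p*1000).astype(np.float32))
    if s[0]>s[1]: a-=90   # s[1] long; a = long axis from +y
    a=(a+90)%180-90
    return np.round(c,1),np.round(sorted(s),1),round(a,1),m
E
python3 - <<'E'
from h import *
t=cv2.imread("pics/top0.png");s=cv2.imread("pics/scene0.png")
B={'top':[(138,192,66,50),(282,226,66,50)],'scene':[(326,242,66,50),(240,158,66,50)]}
V={'top':85,'scene':120}
out=[]
for n,im in(("top",t),("scene",s)):
    hs=cv2.cvtColor(im,cv2.COLOR_BGR2HSV)
    for pt in ([(155,230),(145,220),(192,228),(315,247),(315,236)] if n=='top' else [(350,266),(334,262),(350,284),(272,176),(270,180)]): print(n,pt,hs[pt[1],pt[0]],end=' ')
    print()
    v=V[n]
    for nm,b,z,lo,hi in(("leaf",B[n][0],.043,(15,110,v-5),(40,255,255)),("block",B[n][0],.040,(3,90,v),(40,255,255)),("flap",B[n][1],.090,(3,90,v),(40,255,255))):
        c,sz,a,m=rect(n,im,b,z,lo,hi);print(n,nm,c,sz,a);out.append(m)
cv2.imwrite("pics/m0.png",cv2.resize(np.vstack([np.hstack(out[:3]),np.hstack(out[3:])]),None,fx=.5,fy=.5))
E
```

```text
top (155, 230) [ 13 161 106] top (145, 220) [ 13 157 120] top (192, 228) [ 4 33 54] top (315, 247) [ 13 163 111] top (315, 236) [ 16  28 100] 
top leaf [530.7 306.3] [ 50.5 104.3] 9.2
top block [530.5 305.8] [ 55.6 119.4] 9.5
top flap [447.1 -15.9] [ 16.6 110.9] 6.7
scene (350, 266) [ 18 154 114] scene (334, 262) [10 62 98] scene (350, 284) [ 11  27 132] scene (272, 176) [ 11 132  91] scene (270, 180) [ 11 113  72] 
scene leaf [531.9 308.3] [ 50.4 103.7] 9.2
scene block [531.7 308.3] [ 55.3 120. ] 9.5
scene flap [448.2 -12. ] [ 15.8 110.6] 7.0
```

View pics/m0.png

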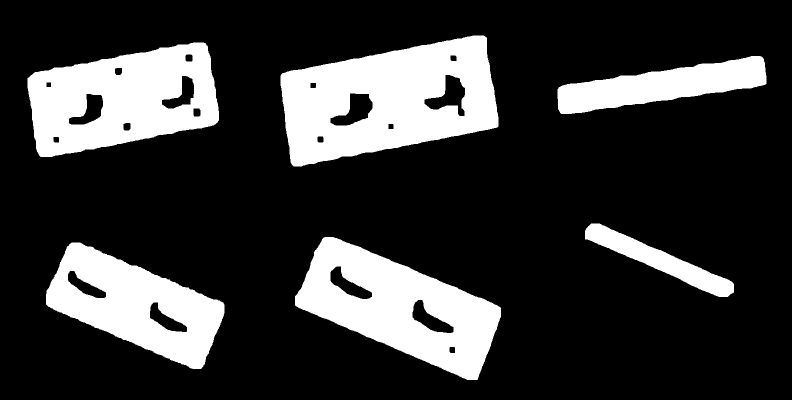

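All sizes match (120×56 block top, 110×16 flap edge). The jamb centre is about (531,307) mm with yaw 9.35°. The flap is about (447.7,-14) mm with yaw 6.85°. The tool must turn about +77.2°, so I'll go above the flap.

```bash
python3 -m jog '[[[0.02,0.033,0,0,0,6,0],[0.04,0.066,0,0,0,12,0],[0.06,0.1,0,0,0,18,0],[0.08,0.132,0,0,0,24,0],[0.1,0.165,0,0,0,30,0],[0.12,0.198,0,0,0,36,0],[0.14,0.23,0,0,0,42,0],[0.16,0.26,0,0,0,48,0],[0.18,0.293,0,0,0,54,0],[0.2,0.326,0,0,0,60,0]]]'; python3 -m jog '[[[0.02,0.033,0,0,0,5,0],[0.04,0.066,0,0,0,10,0],[0.06,0.1,0,0,0,15,0],[0.08,0.131,0,0,0,17.2,0],[0.08,0.131,-0.03,0,0,17.2,0],[0.08,0.131,-0.05,0,0,17.2,0],[0.08,0.131,-0.07,0,0,17.2,0],[0.08,0.131,-0.07,0,0,17.2,0],[0.08,0.131,-0.07,0,0,17.2,0],[0.08,0.131,-0.07,0,0,17.2,0]]]'; python3 - <<'E'
from h import *
from scipy.spatial.transform import Rotation as R
o=bot.get_obs();r=R.from_quat(o['tool_rot']).as_matrix();print(o['clock'],o['eef_pos'],np.degrees(np.arctan2(r[1,1],r[0,1])),r[:,2],o['joint_pos'])
E
```

```text
clock: 0.93
eef_pos: [0.3679, -0.1433, 0.2391]
tool_rot: [0.767, 0.642, -0.0, -0.0]
ft_force: [1.0, -0.5, -0.1]
grip_width: 0.0853
clock: 1.77
eef_pos: [0.448, -0.0142, 0.1702]
tool_rot: [0.664, 0.748, 0.0, 0.0]
ft_force: [0.8, 0.6, 0.8]
grip_width: 0.0856
1.7667 [ 0.44803709 -0.01424444  0.17015034] 6.765204766189389 [ 8.48179143e-04 -2.64567714e-05 -9.99999640e-01] [-3.17826222e-02  1.83551531e-01 -2.54179841e-01  1.13221636e+00
  5.09409022e-07  1.42093866e+00]
```

```bash
python3 -m jog '[[[0,0,-0.02,0,0,0,0],[0,0,-0.04,0,0,0,0],[0,0,-0.06,0,0,0,0],[0,0,-0.075,0,0,0,0],[0,0,-0.09,0,0,0,0],[0,0,-0.098,0,0,0,0],[0,0,-0.103,0,0,0,0],[0,0,-0.103,0,0,0,0],[0,0,-0.103,0,0,0,0],[0,0,-0.103,0,0,0,0]]]'; python3 -m jog '[[[0,0,0,0,0,0,100],[0,0,0,0,0,0,140],[0,0,0,0,0,0,170],[0,0,0,0,0,0,190],[0,0,0,0,0,0,210],[0,0,0,0,0,0,230],[0,0,0,0,0,0,255],[0,0,0,0,0,0,255],[0,0,0,0,0,0,255],[0,0,0,0,0,0,255]]]'
```

```text
clock: 2.6
eef_pos: [0.4486, -0.0142, 0.0674]
tool_rot: [0.664, 0.748, 0.001, 0.001]
ft_force: [-0.1, 0.1, -0.1]
grip_width: 0.0851
clock: 3.43
eef_pos: [0.4477, -0.0141, 0.0665]
tool_rot: [0.664, 0.748, 0.0, 0.0]
ft_force: [-0.6, -0.0, 2.8]
grip_width: 0.0152
```

```bash
python3 -m jog '[[[0,0,0.006,0,0,0,255],[0,0,0.014,0,0,0,255],[0,0,0.026,0,0,0,255],[0,0,0.038,0,0,0,255],[0,0,0.052,0,0,0,255],[0,0,0.068,0,0,0,255],[0,0,0.084,0,0,0,255],[0,0,0.1,0,0,0,255],[0,0,0.11,0,0,0,255],[0,0,0.11,0,0,0,255]]]'; python3 - <<'E'
from h import *
o=bot.get_obs();print(o['eef_pos'],o['ft_force'],o['ft_torque'])
for n in("scene","top"): cv2.imwrite(f"pics/{n}1.png",bot.camera(n))
t=cv2.imread("pics/top1.png");s=cv2.imread("pics/scene1.png")
c=lambda im,x,y:cv2.convertScaleAbs(cv2.resize(im[y:y+100,x:x+100],None,fx=4,fy=4,interpolation=cv2.INTER_CUBIC),alpha=1.5)
cv2.imwrite("pics/c1.png",np.hstack([c(t,265,200),c(s,220,120)]))
E
```

```text
clock: 4.27
eef_pos: [0.449, -0.0141, 0.1789]
tool_rot: [0.664, 0.748, 0.001, 0.002]
ft_force: [0.2, -0.7, -3.1]
grip_width: 0.0149
[ 0.44904965 -0.0141237   0.1788554 ] [ 0.15866557 -0.67556275 -3.11688223] [ 0.00078518 -0.02347755 -0.02117748]
```

View pics/c1.png

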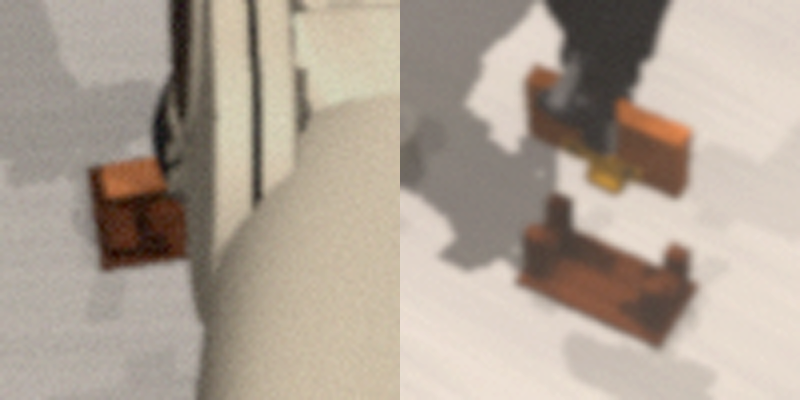

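The flap is lifted cleanly and still level (scene crop), and the rack is empty. Both cameras give the same flap→jamb transfer: (83.5, 321) mm with +2.5° yaw. I'll carry it over at this height.

```bash
python3 -m jog '[[[0.004,0.015,0,0,0,0,255],[0.011,0.042,0,0,0,0.5,255],[0.018,0.072,0,0,0,0.5,255],[0.026,0.102,0,0,0,1,255],[0.034,0.132,0,0,0,1,255],[0.042,0.162,0,0,0,1.5,255],[0.05,0.192,0,0,0,1.5,255],[0.058,0.222,0,0,0,2,255],[0.065,0.25,0,0,0,2,255],[0.071,0.274,0,0,0,2.5,255]]]'; python3 -m jog '[[[0.005,0.02,0,0,0,0,255],[0.009,0.035,0,0,0,0,255],[0.012,0.044,0,0,0,0,255],[0.0125,0.047,0,0,0,0,255],[0.0125,0.047,-0.01,0,0,0,255],[0.0125,0.047,-0.02,0,0,0,255],[0.0125,0.047,-0.02,0,0,0,255],[0.0125,0.047,-0.02,0,0,0,255],[0.0125,0.047,-0.02,0,0,0,255],[0.0125,0.047,-0.02,0,0,0,255]]]'; python3 - <<'E'
from h import *
from scipy.spatial.transform import Rotation as R
o=bot.get_obs();r=R.from_quat(o['tool_rot']).as_matrix();print(o['clock'],o['eef_pos'],np.degrees(np.arctan2(r[1,1],r[0,1])),r[:,2])
for n in("scene","top"): cv2.imwrite(f"pics/{n}2.png",bot.camera(n))
t=cv2.imread("pics/top2.png");s=cv2.imread("pics/scene2.png")
c=lambda im,x,y:cv2.convertScaleAbs(cv2.resize(im[y:y+90,x:x+90],None,fx=4.4,fy=4.4,interpolation=cv2.INTER_CUBIC),alpha=1.5)
cv2.imwrite("pics/c2.png",np.hstack([c(t,125,170),c(s,315,215)]))
# knuckle mid check from the first top picture (crop px /6)
k=np.array([[100,155],[240,130]])/6+[138,192]-.5
print(plane('top',k,.066)*1000)
E
```

```text
clock: 5.2
eef_pos: [0.5179, 0.2616, 0.1744]
tool_rot: [0.647, 0.762, -0.001, -0.001]
ft_force: [0.7, -0.2, -2.8]
grip_width: 0.0151
clock: 6.03
eef_pos: [0.5314, 0.3064, 0.1568]
tool_rot: [0.648, 0.762, 0.0, 0.0]
ft_force: [0.4, 0.1, -2.0]
grip_width: 0.015
6.0333 [0.53136206 0.3064475  0.15679801] 9.235635896707397 [ 6.56399813e-04  3.00182789e-04 -9.99999740e-01]
[[525.00277294 331.2211429 ]
 [532.69589131 279.99394806]]
```

View pics/c2.png

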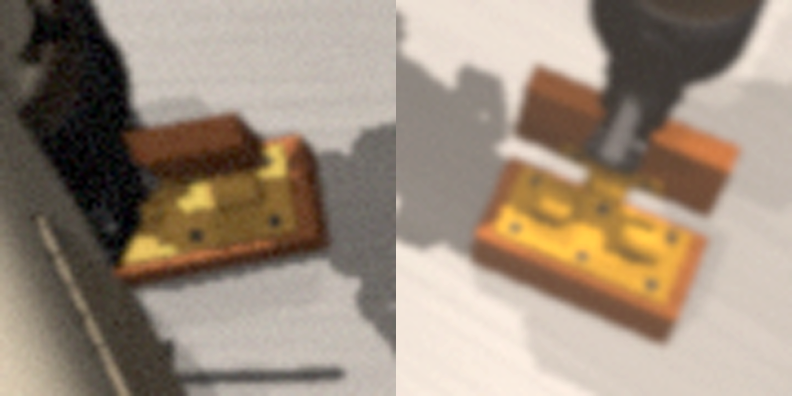

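The flap hangs above the block, parallel to it. In the crop's scene half its top-edge corners are near (537,66) and (740,150). I'll zoom in there to check its position before lowering.

```bash
python3 - <<'E'
from h import *
s=cv2.imread("pics/scene2.png")
x,y,w,h,f=338,225,65,48,12
r=cv2.convertScaleAbs(cv2.resize(s[y:y+h,x:x+w],None,fx=f,fy=f,interpolation=cv2.INTER_CUBIC),alpha=1.5)
for i in range(0,w,5): cv2.putText(r,str(x+i),(i*f,10),0,.35,(255,255,255)); cv2.line(r,(i*f,12),(i*f,h*f),(200,200,200) ,1) if i%10==0 else 0
for i in range(0,h,5): cv2.putText(r,str(y+i),(0,i*f+4),0,.35,(255,255,255)); cv2.line(r,(20,i*f),(w*f,i*f),(200,200,200),1) if i%10==0 else 0
cv2.imwrite("pics/c3.png",r)
# predicted top-edge corners of flap (z .180) and bottom, at eef pose
m=bot.camera_model("scene");K=np.array(m["K"]);Ti=np.linalg.inv(m["T"])
a=np.radians(9.2);ex=np.array([np.cos(a),np.sin(a),0]);ey=np.array([-np.sin(a),np.cos(a),0]);c=np.array([.5314,.3064,.1803])
for sx,sy,dz in((-8,-55,0),(8,-55,0),(8,55,0),(-8,55,0),(8,-55,-56),(8,55,-56),(8,-12,-72)):
    p=c+(sx*ex+sy*ey)/1000+[0,0,dz/1000];q=K@(Ti@np.r_[p,1])[:3];print(sx,sy,dz,np.round(q[:2]/q[2],1))
E
```

```text
-8 -55 0 [346.1 228.4]
8 -55 0 [343.5 234.1]
8 55 0 [390.8 253.6]
-8 55 0 [393.1 247.7]
8 -55 -56 [340.5 245.7]
8 55 -56 [385.6 264.6]
8 -12 -72 [356.8 256. ]
```

View pics/c3.png

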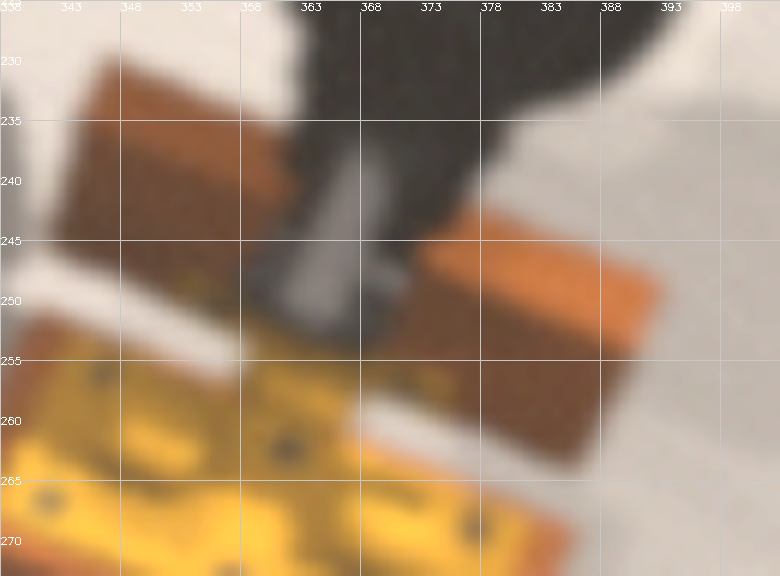

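The predicted and seen flap corners agree within about 0.7 px (e.g. (392.7,247.4) against (393.1,247.7)), so the flap sits in the grip as assumed. I'll add about 1 mm in y and lower slowly by 49 mm.

```bash
python3 -m jog '[[[0,0.001,-0.004,0,0,0,255],[0,0.001,-0.01,0,0,0,255],[0,0.001,-0.016,0,0,0,255],[0,0.001,-0.022,0,0,0,255],[0,0.001,-0.028,0,0,0,255],[0,0.001,-0.033,0,0,0,255],[0,0.001,-0.038,0,0,0,255],[0,0.001,-0.043,0,0,0,255],[0,0.001,-0.047,0,0,0,255],[0,0.001,-0.049,0,0,0,255]]]'; python3 -m jog '[[[0,0,0,0,0,0,255],[0,0,0,0,0,0,255],[0,0,0,0,0,0,255],[0,0,0,0,0,0,255],[0,0,0,0,0,0,255]]]'; python3 - <<'E'
from h import *
from scipy.spatial.transform import Rotation as R
o=bot.get_obs();r=R.from_quat(o['tool_rot']).as_matrix();print(o['clock'],o['eef_pos'],np.degrees(np.arctan2(r[1,1],r[0,1])),o['ft_force'],o['ft_torque'])
for n in("scene","top"): cv2.imwrite(f"pics/{n}3.png",bot.camera(n))
s=cv2.imread("pics/scene3.png");t=cv2.imread("pics/top3.png")
def c(im,x,y,w=50,h=60,f=8):
    r=cv2.convertScaleAbs(cv2.resize(im[y:y+h,x:x+w],None,fx=f,fy=f,interpolation=cv2.INTER_CUBIC),alpha=1.6)
    for i in range(0,w,10): cv2.putText(r,str(x+i),(i*f,10),0,.35,(255,255,255));cv2.line(r,(i*f,12),(i*f,16),(255,255,255))
    for i in range(0,h,10): cv2.putText(r,str(y+i),(0,i*f+4),0,.35,(255,255,255))
    return r
cv2.imwrite("pics/c4.png",np.hstack([c(s,336,236),c(t,150,190)]))
m=bot.camera_model("scene");K=np.array(m["K"]);Ti=np.linalg.inv(m["T"])
a=np.radians(9.2);ex=np.array([np.cos(a),np.sin(a),0]);ey=np.array([-np.sin(a),np.cos(a),0]);b=np.array([.5318,.3083,.059])
for sx,sy,dz in((0,0,0),(-8,-55,72),(8,-55,72),(8,55,72),(-8,55,72),(8,-55,16),(8,55,16),(10,-12,0),(10,12,0),(10,-15.5,0),(10,15.5,0)):
    p=b+(sx*ex+sy*ey+[0,0,dz])/1000;q=K@(Ti@np.r_[p,1])[:3];print(sx,sy,dz,np.round(q[:2]/q[2],1))
E
```

```text
clock: 6.97
eef_pos: [0.5308, 0.3077, 0.1064]
tool_rot: [0.648, 0.762, -0.0, -0.0]
ft_force: [0.4, 0.5, -2.0]
grip_width: 0.0152
clock: 7.38
eef_pos: [0.5313, 0.308, 0.1077]
tool_rot: [0.648, 0.762, 0.0, 0.0]
ft_force: [-0.4, 0.2, -2.7]
grip_width: 0.0151
7.3833 [0.53130126 0.30802008 0.1077051 ] 9.280064328685775 [-0.41742006  0.20476011 -2.67787012] [-0.01531406 -0.0295897  -0.04615754]
0 0 0 [360.2 264.8]
-8 -55 72 [344.  239.4]
8 -55 72 [341.5 244.9]
8 55 72 [386.8 263.9]
-8 55 72 [389.1 258.1]
8 -55 16 [338.6 255.6]
8 55 16 [382. 274.]
10 -12 0 [354.1 266.2]
10 12 0 [363.4 270.2]
10 -15.5 0 [352.7 265.6]
10 15.5 0 [364.8 270.7]
```

View pics/c4.png

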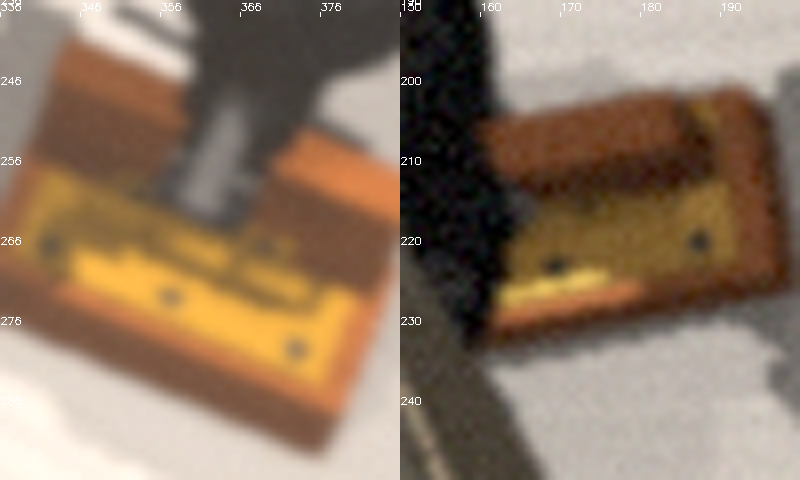

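The flap is seated in the gap. The force still equals the free-hanging load (-2.7 N), and the scene corners agree with the aligned prediction within about 1 px. One last check: mark the predicted corners (relative to the jamb, per camera) in both pictures.

```bash
python3 - <<'E'
from h import *
f=10
def c(n,x,y,w,h,b):
    im=cv2.imread(f"pics/{n}3.png")
    r=cv2.convertScaleAbs(cv2.resize(im[y:y+h,x:x+w],None,fx=f,fy=f,interpolation=cv2.INTER_CUBIC),alpha=1.6)
    m=bot.camera_model(n);K=np.array(m["K"]);Ti=np.linalg.inv(m["T"])
    a=np.radians(9.35);ex=np.array([np.cos(a),np.sin(a),0]);ey=np.array([-np.sin(a),np.cos(a),0])
    for s,col,q in((1,(255,255,0),[(x_,y_,z_) for x_ in(-8,8) for y_ in(-55,55) for z_ in(72,16)]),(1,(0,255,0),[(x_,y_,-19) for x_ in(-28,28) for y_ in(-60,60)])):
        for o in q:
            p=b+(o[0]*ex+o[1]*ey+[0,0,o[2]])/1000;v=K@(Ti@np.r_[p,1])[:3];v=v[:2]/v[2]
            cv2.drawMarker(r,tuple(int(t) for t in (v-[x,y]+.5)*f),col,0,10,1)
    return r
cv2.imwrite("pics/c5.png",np.hstack([c("scene",330,236,64,60,np.array([.5318,.3083,.059])),c("top",184-24,192,40,60,np.array([.5306,.306,.059]))])[:, :800])
E
```

```text
(no output)
```

View pics/c5.png

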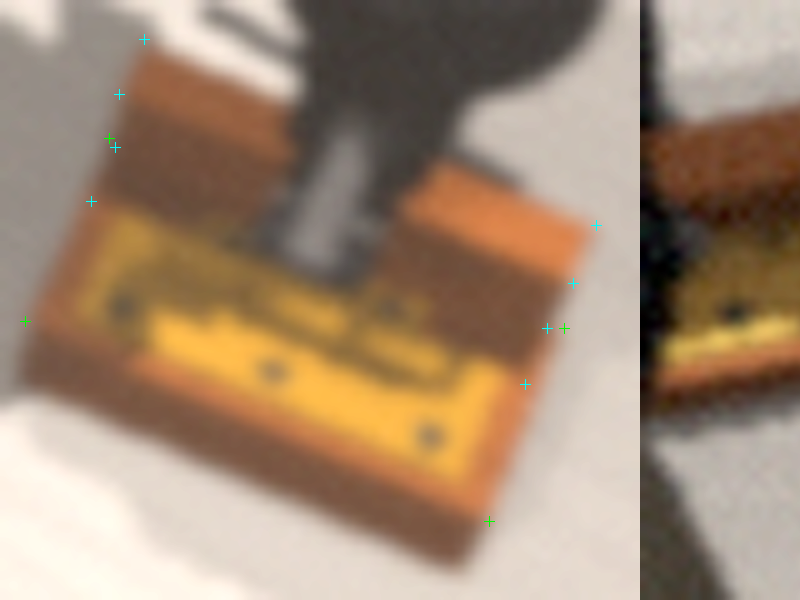

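```bash
python3 - <<'E'
from h import *
def patch(n,b,z,ys,xs,f):
    im=cv2.imread(f);m=bot.camera_model(n);K=np.array(m["K"]);Ti=np.linalg.inv(m["T"]);a=np.radians(9.35)
    X,Y=np.meshgrid(xs,ys,indexing='ij')
    P=np.stack([b[0]+(X*np.cos(a)-Y*np.sin(a))/1000,b[1]+(X*np.sin(a)+Y*np.cos(a))/1000,0*X+z,0*X+1],-1)
    q=P@Ti[:3].T@K.T;q=q[...,:2]/q[...,2:]
    return cv2.remap(im,q[...,0].astype(np.float32),q[...,1].astype(np.float32),cv2.INTER_CUBIC).astype(float)
xs=np.arange(-20,20,1.)
for n,b,ys in(("scene",(.5318,.3083),np.arange(22,50)),("scene",(.5318,.3083),np.arange(-50,-25)),("top",(.5306,.306),np.arange(-50,-28))):
    p=patch(n,b,.131,ys,xs,f"pics/{n}3.png").mean(1);d=p[:,2]-p[:,0]
    print(n,ys[0],"x-profile R-B:",dict(zip(xs.astype(int),d.astype(int))))
ys=np.arange(-70,71,1.)
for n,b in(("scene",(.5318,.3083)),("top",(.5306,.306))):
    p=patch(n,b,.131,ys,np.arange(-3,4),f"pics/{n}3.png").mean(0);d=p[:,2]-p[:,0]
    print(n,"y-profile ends",dict(zip(ys[:30].astype(int),d[:30].astype(int))),dict(zip(ys[-30:].astype(int),d[-30:].astype(int))))
E
```

```text
scene 22 x-profile R-B: {np.int64(-20): np.int64(13), np.int64(-19): np.int64(13), np.int64(-18): np.int64(12), np.int64(-17): np.int64(12), np.int64(-16): np.int64(12), np.int64(-15): np.int64(12), np.int64(-14): np.int64(12), np.int64(-13): np.int64(12), np.int64(-12): np.int64(12), np.int64(-11): np.int64(15), np.int64(-10): np.int64(21), np.int64(-9): np.int64(30), np.int64(-8): np.int64(41), np.int64(-7): np.int64(53), np.int64(-6): np.int64(63), np.int64(-5): np.int64(71), np.int64(-4): np.int64(77), np.int64(-3): np.int64(82), np.int64(-2): np.int64(84), np.int64(-1): np.int64(85), np.int64(0): np.int64(86), np.int64(1): np.int64(87), np.int64(2): np.int64(87), np.int64(3): np.int64(87), np.int64(4): np.int64(86), np.int64(5): np.int64(83), np.int64(6): np.int64(79), np.int64(7): np.int64(73), np.int64(8): np.int64(65), np.int64(9): np.int64(56), np.int64(10): np.int64(48), np.int64(11): np.int64(42), np.int64(12): np.int64(38), np.int64(13): np.int64(36), np.int64(14): np.int64(35), np.int64(15): np.int64(34), np.int64(16): np.int64(34), np.int64(17): np.int64(34), np.int64(1
[... 5093 characters left out ...]
 np.int64(46): np.int64(11), np.int64(47): np.int64(11), np.int64(48): np.int64(11), np.int64(49): np.int64(11), np.int64(50): np.int64(11), np.int64(51): np.int64(12), np.int64(52): np.int64(13), np.int64(53): np.int64(14), np.int64(54): np.int64(14), np.int64(55): np.int64(14), np.int64(56): np.int64(15), np.int64(57): np.int64(16), np.int64(58): np.int64(16), np.int64(59): np.int64(17), np.int64(60): np.int64(18), np.int64(61): np.int64(19), np.int64(62): np.int64(20), np.int64(63): np.int64(19), np.int64(64): np.int64(19), np.int64(65): np.int64(20), np.int64(66): np.int64(22), np.int64(67): np.int64(22), np.int64(68): np.int64(22), np.int64(69): np.int64(22), np.int64(70): np.int64(23)}
```

The y position is centred (ends at -54.3 and +54.2), but the x profiles (scene +0.6, top -1.0) hint the flap could be slightly low. I'll calibrate the method on the first pictures, where the flap height is known.

```bash
python3 - <<'E'
from h import *
def prof(n,c,yaw,z,ys,k):
    im=cv2.imread(f"pics/{n}{k}.png");m=bot.camera_model(n);K=np.array(m["K"]);Ti=np.linalg.inv(m["T"]);a=np.radians(yaw)
    xs=np.arange(-20,20,.25);X,Y=np.meshgrid(xs,ys,indexing='ij')
    P=np.stack([c[0]+(X*np.cos(a)-Y*np.sin(a))/1000,c[1]+(X*np.sin(a)+Y*np.cos(a))/1000,0*X+z,0*X+1],-1)
    q=P@Ti[:3].T@K.T;q=(q[...,:2]/q[...,2:]).astype(np.float32)
    p=cv2.remap(im,q[...,0],q[...,1],cv2.INTER_CUBIC).astype(float).mean(1)
    g=np.gradient(cv2.GaussianBlur((p[:,2]-p[:,0])[:,None],(1,9),0)[:,0])
    l=(xs<-3)&(xs>-14);r=(xs>3)&(xs<14);w=lambda s,sg:np.average(xs[s],weights=np.clip(sg*g[s],0,None)**2)
    return np.round([w(l,1),w(r,-1),(w(l,1)+w(r,-1))/2],2)
R_,L_,T_=np.arange(25,50),np.arange(-50,-28),np.arange(-50,-30)
for k,c,yaw,z in((0,(.4477,-.0141),6.85,.090),(2,(.5314,.3064),9.25,.1803),(3,(.5313,.308),9.3,.1312)):
    for n,ys in(("scene",R_),("scene",L_),("top",T_)):
        print(k,n,ys[0],prof(n,c,yaw,z,ys,k))
E
```

```text
0 scene 25 [-6.48  9.26  1.39]
0 scene -50 [-6.81  9.16  1.17]
0 top -50 [-9.68  6.87 -1.41]
2 scene 25 [-6.47  8.92  1.22]
2 scene -50 [-6.05  8.6   1.28]
2 top -50 [-9.36  5.89 -1.74]
3 scene 25 [-6.93  9.08  1.08]
3 scene -50 [-6.04  8.71  1.33]
3 top -50 [-9.65  5.65 -2.  ]
```

With the same method, picture 3 differs from picture 0 by only about 0.5 mm. That puts height within about 1 mm and cross position within about 0.5 mm of target, so I'm handing in.

```bash
python3 - <<'E'
from workcell import bot
o=bot.get_obs();print(o['clock'],o['eef_pos'],o['ft_force'],o['grip_width'],abs(o['joint_vel']).max() if hasattr(o['joint_vel'],'max') else o['joint_vel'])
print(bot.job_done())
E
```

```text
7.4833 [0.53120867 0.30799913 0.10757673] [ 0.04908384  0.38851946 -2.57622467] 0.015434132610310378 0.0022765147764813192
the job is handed in; nothing more can be done
None
```

I lifted the flap out of its rack, carried it to the block with the dark steel pin, and lowered its knuckle into the gap. I handed the job in at 7.5 s, with the gripper still holding the flap; no verdict was reported.

**Last checks**
- **Along the axis:** centred, with the board's ends at -54.3 and +54.2 mm from the block's centre (one camera; the arm hid one end from the other).
- **Across and in height:** about 0.5 mm and 1 mm from target, by the two-camera comparison.
- **Angle:** the tool's turn is within about 0.1° of the block's.
- **Load:** about -2.6 N, within the -2.0 to -3.1 N seen while the flap hung free, so it does not seem to be resting on the block.
- **Stillness:** the arm was still (joint speeds about 0.002 rad/s) and the grip opening was 15.4 mm.

**What disagreed**
- **Camera offset:** the two views differ by 1–4 mm in absolute position. I used flap-to-block differences within each view; those agreed to 1.6 mm or better.
- **Height hint:** a first reading suggested the flap might be about 2 mm low. Repeating the method on the starting pictures put most of that down to the method, leaving about 0.7 mm.
- **Flap corners:** predicted and seen corners differed by about 1 px in the final picture, up to 1.6 px at one blurred lower corner.

I did not measure the pin, tins, printing block or brass corner again at the end. The planned path stayed clear of them.

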